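# Tip the uncapped vials over into the reject troughs

### The arm

A 7-joint arm with a two-finger parallel gripper is mounted at the origin on a cart in front of the work surface, level with it; the furniture and walls round the work are solid. World frame = base frame: x ahead of the robot, y to its left, z up, the work surface at z = 0. Lengths are in m, angles in rad, forces in N, time in s.
With the tool pointing down it reaches from about 0.4 to 0.85 m from the base axis. Payload 4.5 kg.
Tool frame: the origin (TCP) lies between the finger pads; the fingertips stand 19 mm ahead of it and the grasp point (between the pads) is the TCP (r.nose_length is the distance from the TCP to the fingertips, in m); z points along the fingers, x is the direction in which the jaws open and shut, and the axes are right-handed (so a half turn about z gives the same grasp; the last joint's range is limited). The gripper opens to 88 mm and grips with 3 to 60 N. Pads are 18 mm wide; open, the fingers measure 123 mm over their backs; the gripper's body (75 mm by 187 mm) begins 45 mm behind the grasp point.
Start: joints at [-1.081, 0.689, -0.195, 1.565, 0.157, 0.902, -0.215], TCP at [0.275, 0.561, 0.222] pointing down, gripper open.
Joint ranges: [-3.01, 3.01], [-0.46, 2.08], [-1.47, 1.51], [0.13, 2.56], [-1, 4.14], [0.04, 2.09], [-2.66, 2.66]. Speed limits (rad/s): [2.57, 2.57, 3.14, 3.14, 3.14, 3.14, 3.14].

### API

Orientations are given as a unit quaternion [x, y, z, w].
In Python, from plant import get_state, vision, r gives the robot as it stands.
- The arm moves only by the tool play_rows, never from a script. Its argument "deltas" is a list that holds one entry, the list of rows, each a list of 7 numbers: the gripper command: -1 is fully open, 1 is shut, values between are in proportion, then the shift along the tool's x, y, z normalised to -1 to 1, where 1 is 300 mm, then the turn, a rotation vector about the tool's x, y, z normalised to -1 to 1, where 1 is pi rad. A call has 1 to 5 rows; each row is the pose to reach, as a shift and turn from the pose measured when the call began, along the tool's axes at that moment, turning the shorter way round; what a row does not reach only later rows make up. A row lasts 1/8 s, in which the tool goes at most 62.5 mm and 10.7 degrees, less where a joint would pass 70% of its speed; a pose out of reach is approached as far as the arm can. A call with a number of a shift or a turn outside -1 to 1 is refused whole. A call with a gripper value outside its range is refused whole. The fingers move at their own pace and stop on an object; "force" is the grip in N (left out, the last holds). Time passes only in rows, so rows that repeat a pose let the fingers close. It gives the time, the measured TCP pose, the force and the opening at its end, in the units of the state.
- get_state(): the state, without advancing time (a new reading comes with each control period).
- vision.snapshot(name): name is "side" or "top" or "wrist"; returns the picture (420x560x3 uint8, red, green, blue); there is no depth.
- vision.camera_model(name): a dict with "vfov" (degrees; the focal length in pixels is half the picture's height over the tangent of half this angle, whatever the lens; pixels are square), "cx", "cy" (the principal point, pixels), "k1" (the pictures are not rectified: a ray, as slopes to the right and down, at radius r is drawn at 1 + k1 r^2 times it, then the intrinsics apply), "world_to_cam" (4x4, takes a point from world to camera coordinates). Camera axes: x right, y up, looking along -z (the intrinsics and any distortion apply to the point x, -y, -z); pixel columns grow to the right and rows downward; lengths in m; the calibration is good to about 2 mm. A picture is of the moment at which its call begins: read the wrist's pose just before it. camera_model takes no time and is no camera call; for the wrist camera it gives the pose at the moment of the call.
- r.finish_job(): hands the job in, once; it reports no verdict.
The state is a dict: "clock": time; "q": joint angles; "qd": joint speeds; "joint_torque": joint torques, N m; "tool_pos": TCP position; "eef_rot": TCP orientation; "contact_force": force on the tool from outside, world axes, zero at the start; "moment": the same for the moment, N m; "opening": opening from 0.0 (shut) to 1.0 (fully open).
Only numpy, scipy, OpenCV 4.12 (cv2) and the standard library are available. Lean on these libraries where they do the work, as an engineer would, in place of code of your own. Each camera call takes 0.05 s, during which the arm holds its last target.

### The job

Three vials stand in a row on the front ledge of the sorting rack, two of them without the blue cap. With the fingertips, push each uncapped vial over, away from the robot, so that it lies in the padded troughs behind the row. Do not grip or lift anything, and leave the blue-capped vial standing where it is and the loose brass bush alone.

Things in the scene. Friction and masses are not known exactly. Their poses are not given: they have to be found in the camera images.
- rack: Fixed aluminium sorting rack on the table, 156 (x) x 192 (y) mm. Origin at the centre of its underside; its x axis points across the rack from the ledge (robot's side) to the troughs, y along the row of vials, z up. A vial leaned about 25 degrees towards +x tips over and falls into its trough by itself.
- row_mid (a point): Middle of the row of vials, on top of the rack's grey ledge (20 mm above the table, 60 mm deep, rack x = -75 to -15 mm). The vials stand at y = -58, 0 and 58 mm from here along the rack's y, all within 3 mm. A 3 mm high toe lip 21 mm in front of each place towards +x makes a vial pushed high up tip, not slide.
- troughs_mid (a point): Middle of the three black rubber-padded V troughs, one behind each vial, at their bottom (12 mm above the table). Each runs along the rack's x, 86 mm long (rack x = -15 to 71 mm), 53 mm wide; walls between them are 32 mm above the table, the end wall at the far side 36 mm.
- open_a_mid (a point): Clear, slightly milky glass vial WITHOUT a cap, open neck (reject): 67 mm tall, body 30 mm in diameter from the foot to about 42 mm up, narrower neck above, about 46 g; stands loose on the rack's ledge in one of the three places. The point is at its centre, half-way up (33.5 mm); its z axis runs from foot to mouth.
- open_b_mid (a point): Clear, slightly milky glass vial WITHOUT a cap, open neck (reject): 67 mm tall, body 30 mm in diameter from the foot to about 42 mm up, narrower neck above, about 46 g; stands loose on the rack's ledge in one of the three places. The point is at its centre, half-way up (33.5 mm); its z axis runs from foot to mouth.
- capped_mid (a point): Clear, slightly milky glass vial WITH a flat blue cap (good, must stay standing where it is): 75 mm tall, 30 mm in diameter, loose on the rack's ledge in one of the three places. The point is at its centre, half-way up (37.5 mm); z runs from foot to cap.
- bush_mid (a point): Small loose brass-coloured flanged guide bush, 30 mm in diameter, 27 mm tall, standing on the table in front of the rack to the right; not part of the work. The point is at its centre.
Not all that is in view belongs to the job. Leave any red look-alike of the part that bears open_a_mid alone.

How it is judged:
At the end, for the whole second after the job is handed in: Both uncapped vials lie in the troughs: tilted more than 1.2 rad, centre less than 45 mm above the table, between -15 and 75 mm in the rack's x and within 86 mm of its middle in y. The capped vial stands (tilt under 0.15 rad); it and the bush are within 15 mm of their starts (angle between each of open_a_mid, open_b_mid's own z axis and vertical above 1.2 rad and x of open_a_mid in the frame of rack between -0.015 and 0.075 m and y of open_a_mid in the frame of rack between -0.086 and 0.086 m and z of each of open_a_mid, open_b_mid in the frame of rack below 0.045 m and x of open_b_mid in the frame of rack between -0.015 and 0.075 m and y of open_b_mid in the frame of rack between -0.086 and 0.086 m and distance of each of capped_mid, bush_mid from where it was at the start of the episode below 0.015 m and angle between capped_mid's own z axis and vertical below 0.15 rad); the robot touches nothing.
It fails at once if an uncapped vial is lifted or carried: its centre rises to 72 mm above the table (18 mm above where it stood) (height (world z) of any of open_a_mid, open_b_mid above 0.072 m).
It fails at once if a blue-capped vial is moved by 15 mm or tipped (distance of capped_mid from where it was at the start of the episode above 0.015 m or angle between capped_mid's own z axis and vertical above 0.25 rad).
It fails at once if the brass bush is moved by 15 mm (distance of bush_mid from where it was at the start of the episode above 0.015 m).
It also fails if it takes over 35 s, if anything falls off the work surface, if the arm or the gripper's body presses on something with over 40 N, if the wrist force passes 120 N, or if a joint passes its speed limit or range.

## Working session

There is one attempt and no reset: what is moved stays moved. The work goes in short steps, Python scripts to look and compute and a tool call to move; the robot and the scene stay as the last step left them, time stands still between calls to the robot, and variables do not carry over. Pictures are saved under pics/ and viewed, and the job is handed in when it is done.

Besides the shell and the picture viewer there is one more tool, called after "Call:" in YAML: its name, and indented under it one key for each argument. play_rows: Moves the arm, as the interface text tells. Scaled input: -1 to 1 covers 300 mm each way for a shift and pi rad each way for a turn. Its arguments: {"type":"object","properties":{"deltas":{"type":"array"},"force":{"type":"number"}},"required":["deltas"]}

```bash
mkdir -p pics; ls; python3 - <<'E'
from plant import get_state, vision, r
import cv2
for n in("side","top"):
    cv2.imwrite(f"pics/{n}0.png",vision.snapshot(n)[:,:,::-1]); 
    m=vision.camera_model(n); print(n,m)
s=get_state();print(s['clock'],s['tool_pos'],s['eef_rot'],s['opening'],r.nose_length)
E
```

```text
pics
side {'vfov': 42.99117201564761, 'cx': 278.5526557933154, 'cy': 202.07564424760557, 'k1': -0.05980747223111223, 'world_to_cam': array([[ 0.82173936, -0.5695408 ,  0.01917554, -0.27167734],
       [ 0.343154  ,  0.52141014,  0.78126615, -0.35437151],
       [-0.45496127, -0.63541698,  0.62390344, -0.52541327],
       [ 0.        ,  0.        ,  0.        ,  1.        ]])}
top {'vfov': 42.29904677430549, 'cx': 267.10202027003066, 'cy': 220.98668101588268, 'k1': -0.1515865290450291, 'world_to_cam': array([[ 8.98788979e-03, -9.99959403e-01,  6.40937577e-04,
         2.45075409e-01],
       [ 9.91811178e-01,  8.99630745e-03,  1.27395659e-01,
        -5.01038323e-01],
       [-1.27396253e-01, -5.09329087e-04,  9.91851771e-01,
        -8.77652443e-01],
       [ 0.00000000e+00,  0.00000000e+00,  0.00000000e+00,
         1.00000000e+00]])}
0.1 [0.27491664 0.5606361  0.22080336] [ 8.48567943e-01  5.29085791e-01 -6.59259366e-04  4.87309589e-04] 0.9996885316604122 0.019
```

View pics/side0.png

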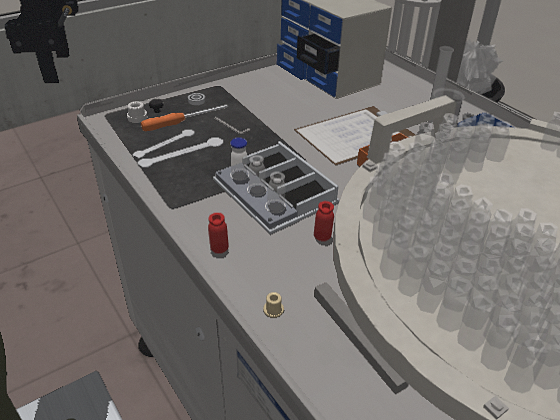

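View pics/top0.png

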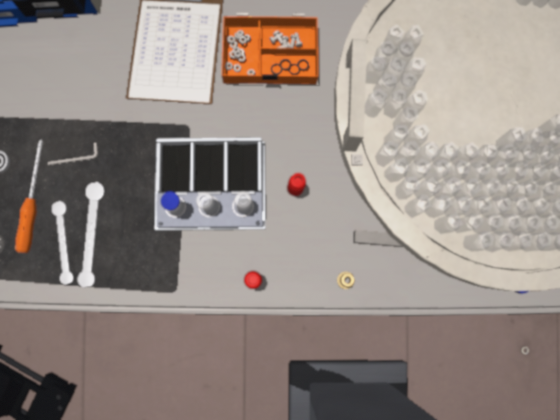

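The rack is at about (210,183) in the top picture. The blue cap is on the left at (170,201), and the open vials are at (208,203) and (243,203). The red look-alikes are at (297,184) and (253,280), and the bush at (346,280). I'll enlarge to confirm.

```bash
python3 - <<'E'
import cv2
a=cv2.imread("pics/top0.png")[125:245,140:280];cv2.imwrite("pics/topc.png",cv2.resize(a,None,fx=5,fy=5,interpolation=cv2.INTER_CUBIC)[:600])
a=cv2.imread("pics/side0.png")[125:245,205:345];cv2.imwrite("pics/sidec.png",cv2.resize(a,None,fx=5,fy=5,interpolation=cv2.INTER_CUBIC)[:600])
E
```

```text
(no output)
```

View pics/topc.png

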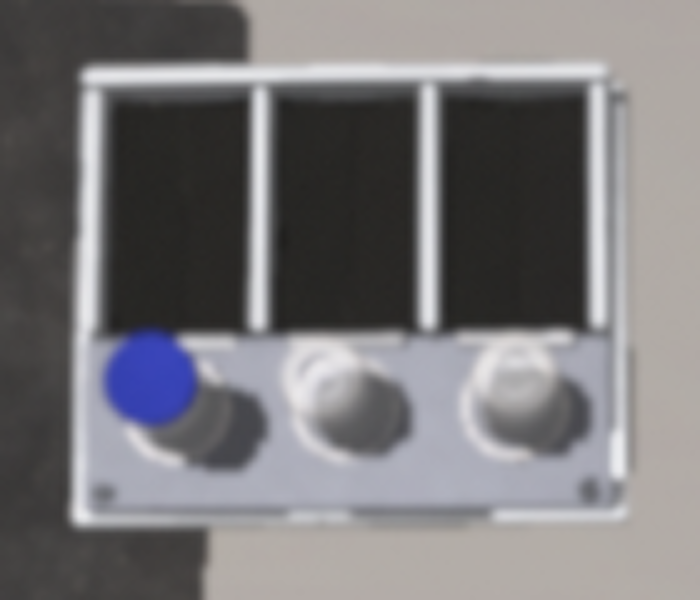

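View pics/sidec.png

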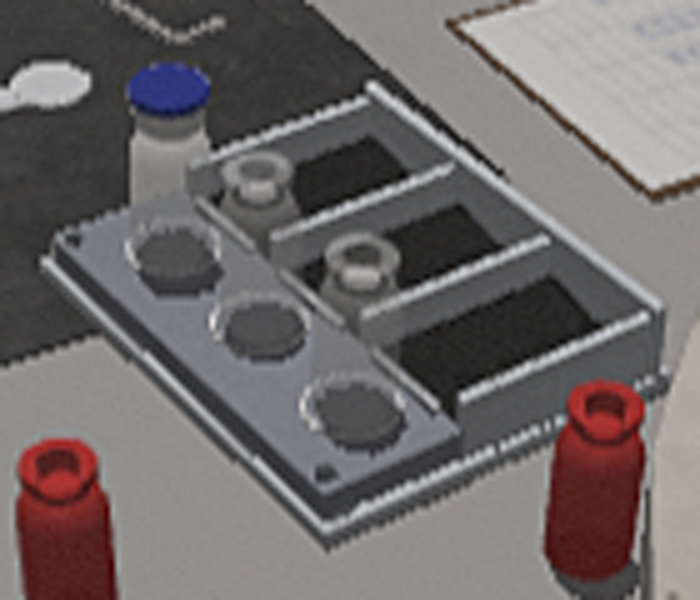

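```bash
cat > h.py <<'E'
import numpy as np
from plant import get_state, vision, r
def ray(n,u,v,z):
    m=vision.camera_model(n); f=210/np.tan(np.radians(m['vfov']/2))
    d=np.array([(u-m['cx'])/f,(v-m['cy'])/f]); p=d.copy()
    for _ in range(20): p=d/(1+m['k1']*(p@p))
    T=m['world_to_cam'];R=T[:3,:3];o=-R.T@T[:3,3];w=R.T@np.array([p[0],-p[1],-1])
    return (o+w*(z-o[2])/w[2])[:2]
def pix(n,P):
    m=vision.camera_model(n); f=210/np.tan(np.radians(m['vfov']/2))
    c=m['world_to_cam']@np.append(P,1); s=np.array([c[0],-c[1]])/-c[2]; s*=1+m['k1']*(s@s)
    return s*f+[m['cx'],m['cy']]
E
python3 - <<'E'
from h import *
T=lambda u,v,z:ray("top",140+(u-2)/5,125+(v-2)/5,z).round(4)
S=lambda u,v,z:ray("side",205+(u-2)/5,125+(v-2)/5,z).round(4)
print("cap",T(151,377,.095),T(180,415,.02),S(170,85,.095))
print("mid",T(325,375,.087),T(352,410,.02),S(257,172,.087))
print("right",T(517,372,.087),T(525,410,.02),S(362,250,.087))
print("endwall",T(84,68,.036),T(606,66,.036))
print("walls",T(260,88,.032),T(260,328,.032),T(429,84,.032),T(429,328,.032))
print("front flange",T(75,525,.0),T(625,518,.0))
print("red",ray("top",297,184,.067),ray("top",253,280,.067),"bush",ray("top",346,280,.027))
print(S(330,540,0.005),S(660,380,0.005),S(660,300,.036),S(370,85,.036))
s=get_state()
from scipy.spatial.transform import Rotation as Ro
print(Ro.from_quat(s['eef_rot']).as_matrix().round(3))
E
```

```text
cap [0.5226 0.403 ] [0.522  0.4063] [0.5206 0.4036]
mid [0.525  0.3489] [0.5242 0.3473] [0.5229 0.3495]
right [0.5265 0.288 ] [0.5247 0.2882] [0.5271 0.2909]
endwall [0.64   0.4412] [0.6414 0.2616]
walls [0.6341 0.3805] [0.5502 0.3779] [0.6358 0.3223] [0.5506 0.3205]
front flange [0.486  0.4455] [0.4903 0.2538]
red [0.55540912 0.20147981] [0.39941999 0.27116134] bush [0.40126959 0.11692997]
[0.4884 0.2515] [0.6382 0.2573] [0.6407 0.2646] [0.6355 0.4409]
[[ 0.44   0.898 -0.001]
 [ 0.898 -0.44  -0.002]
 [-0.002  0.    -1.   ]]
```

Identification: the blue cap is at top (170,201), and that one stays. The colourless open necks at (208,203) and (243,203) are the rejects, at world (0.524,0.348) and (0.5255,0.289). Both red vials stand off the rack. The next move goes in front of the middle vial, with the jaws shut and turned along the row.

Call:
play_rows:
  deltas:
    - [[1, -0.07, 0.18, 0.04, 0, 0, -0.05], [1, -0.14, 0.37, 0.08, 0, 0, -0.1], [1, -0.21, 0.55, 0.12, 0, 0, -0.154], [1, -0.28, 0.73, 0.16, 0, 0, -0.154], [1, -0.347, 0.913, 0.2, 0, 0, -0.154]]
  force: 20

```text
clock: 0.72
tool_pos: [0.476, 0.3449, 0.1604]
eef_rot: [0.697, 0.717, -0.001, 0.0]
contact_force: [0.7, 0.2, -0.4]
opening: 0.457
```

```bash
cat > st.py <<'E'
from h import *
import sys,cv2
from scipy.spatial.transform import Rotation as Ro
s=get_state();print(s['clock'],s['tool_pos'].round(4) if hasattr(s['tool_pos'],'round') else s['tool_pos'],s['opening'],np.round(s['contact_force'],2))
R=Ro.from_quat(s['eef_rot']).as_matrix();print(R.round(3))
for t in sys.argv[1:]:
    d=R.T@(np.array(eval(t))-s['tool_pos']);print(t,(d/.3).round(3))
E
python3 st.py "[.475,.3466,.16]" "[.475,.3466,.089]"
```

```text
0.725 [0.476  0.3449 0.1604] 0.45668181700642435 [ 0.74  0.25 -0.4 ]
[[-0.028  1.    -0.001]
 [ 1.     0.028 -0.002]
 [-0.002 -0.001 -1.   ]]
[.475,.3466,.16] [ 0.006 -0.003  0.001]
[.475,.3466,.089] [ 0.006 -0.003  0.238]
```

Call:
play_rows:
  deltas:
    - [[1, 0.006, -0.01, 0.0, 0, 0, 0], [1, 0.006, -0.01, 0.0, 0, 0, 0], [1, 0.006, -0.01, 0.0, 0, 0, 0], [1, 0.006, -0.01, 0.12, 0, 0, 0], [1, 0.006, -0.01, 0.237, 0, 0, 0]]

```text
clock: 1.35
tool_pos: [0.4721, 0.3486, 0.0892]
eef_rot: [0.696, 0.718, 0.0, -0.0]
contact_force: [0.1, -0.0, -0.7]
opening: 0.005
```

```bash
python3 - <<'E'
from h import *
import cv2
cv2.imwrite("pics/s1.png",cv2.resize(vision.snapshot("side")[100:280,150:390,::-1],None,fx=3,fy=3))
E
python3 st.py "[.545,.3486,.089]"
```

```text
1.4 [0.4697 0.3464 0.0848] 0.007413116727213243 [-0.19  0.23 -2.44]
[[-0.032  0.999 -0.006]
 [ 0.999  0.031 -0.005]
 [-0.005 -0.006 -1.   ]]
[.545,.3486,.089] [-0.001  0.251 -0.016]
```

View pics/s1.png

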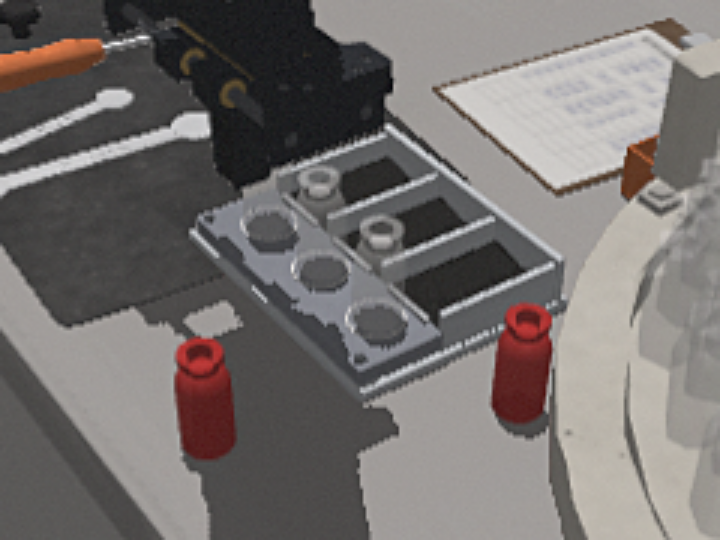

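```bash
python3 - <<'E'
from h import *
for P in ([.47,.3466,.066],[.522,.405,.095],[.524,.348,.087],[.5255,.289,.087],[.524,.348,.02]):
    print(P,((pix("side",P)-[150,100])*3).round())
E
python3 st.py "[.472,.347,.088]" "[.545,.349,.088]"
```

```text
[0.47, 0.3466, 0.066] [244. 238.]
[0.522, 0.405, 0.095] [267. 123.]
[0.524, 0.348, 0.087] [321. 178.]
[0.5255, 0.289, 0.087] [381. 226.]
[0.524, 0.348, 0.02] [322. 269.]
1.4 [0.4697 0.3464 0.0848] 0.007413116727213243 [-0.19  0.23 -2.44]
[[-0.032  0.999 -0.006]
 [ 0.999  0.031 -0.005]
 [-0.005 -0.006 -1.   ]]
[.472,.347,.088] [ 0.002  0.008 -0.011]
[.545,.349,.088] [ 0.001  0.251 -0.012]
```

```bash
python3 - <<'E'
from h import *
import cv2
cv2.imwrite("pics/s2.png",cv2.resize(vision.snapshot("side")[90:220,180:320,::-1],None,fx=4.5,fy=4.5,interpolation=cv2.INTER_CUBIC))
P=[.47,.3466,.066];print((pix("side",P)-[180,90])*4.5)
E
python3 st.py
```

```text
[230.39419492 401.98123493]
1.45 [0.4698 0.3462 0.0866] 0.005774536967992747 [-0.46  0.03 -0.12]
[[-0.031  0.999 -0.006]
 [ 0.999  0.031 -0.005]
 [-0.005 -0.006 -1.   ]]
```

View pics/s2.png

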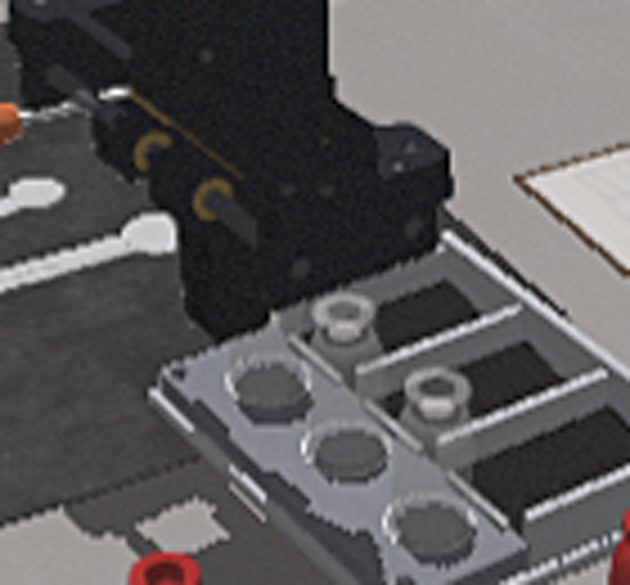

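```bash
python3 - <<'E'
from h import *
import cv2
R=np.array([[.44,.898,0],[.898,-.44,0],[0,0,-1]]);t=np.array([.275,.561,.222])
for x in(-.0525,.0525):
  for z in (.019,-.045): print(x,z,pix("side",t+R@[x,0,z]).round(),pix("top",t+R@[x,0,z]).round())
cv2.imwrite("pics/t2.png",vision.snapshot("top")[:,:,::-1])
cv2.imwrite("pics/w2.png",vision.snapshot("wrist")[:,:,::-1])
for z in(.019,-.045): print(pix("top",np.array([.47,.3466,.0866-z])))
E
```

```text
-0.0525 0.019 [ 57. 103.] [ 70. 384.]
-0.0525 -0.045 [47. 65.] [ 53. 392.]
0.0525 0.019 [68. 74.] [  6. 347.]
0.0525 -0.045 [59. 39.] [-16. 352.]
[206.59488406 235.39559018]
[201.88047753 231.05401017]
```

View pics/t2.png

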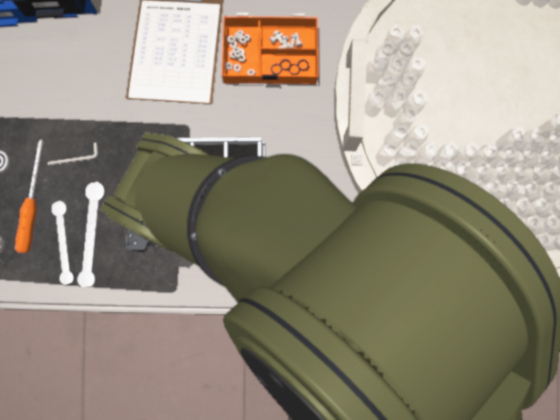

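View pics/w2.png

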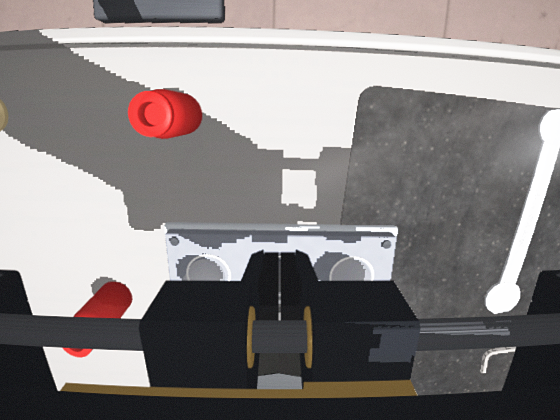

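```bash
python3 - <<'E'
from h import *
m=vision.camera_model("wrist");print(m)
for P in ([.47,.3466,.0676],[.47,.3466,.1],[.522,.405,.02],[.524,.348,.02],[.5255,.289,.02],[.3994,.271,.067],[.5554,.2015,.067],[.522,.405,.095]):
    print(P,pix("wrist",np.array(P)).round())
T=m['world_to_cam'];print("cam pos",-T[:3,:3].T@T[:3,3])
E
```

```text
{'vfov': 65.94870022078463, 'cx': 279.1273714311462, 'cy': 206.85266576651935, 'k1': -0.07190237922276943, 'world_to_cam': array([[-0.02943105,  0.99956576, -0.00145246, -0.33324915],
       [-0.9522879 , -0.02848056, -0.30386939,  0.46183209],
       [-0.30377881, -0.00756004,  0.95271259, -0.12010621],
       [ 0.        ,  0.        ,  0.        ,  1.        ]])}
[0.47, 0.3466, 0.0676] [278. 233.]
[0.47, 0.3466, 0.1] [278. 256.]
[0.522, 0.405, 0.02] [348. 272.]
[0.524, 0.348, 0.02] [278. 272.]
[0.5255, 0.289, 0.02] [206. 272.]
[0.3994, 0.271, 0.067] [148. 112.]
[0.5554, 0.2015, 0.067] [ 76. 334.]
[0.522, 0.405, 0.095] [372. 333.]
cam pos [0.39350351 0.34534967 0.25427931]
```

```bash
python3 - <<'E'
import cv2,numpy as np
a=cv2.imread("pics/w2.png")[215:400,140:420];a=cv2.resize(a,None,fx=2.8,fy=2.8,interpolation=cv2.INTER_CUBIC)
a=np.clip(255*(a/255.)**.5,0,255).astype('uint8')
cv2.imwrite("pics/w2c.png",a)
a=cv2.imread("pics/s2.png");a=(255*(a/255.)**.45).astype('uint8');cv2.imwrite("pics/s2c.png",a)
E
```

```text
(no output)
```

View pics/w2c.png

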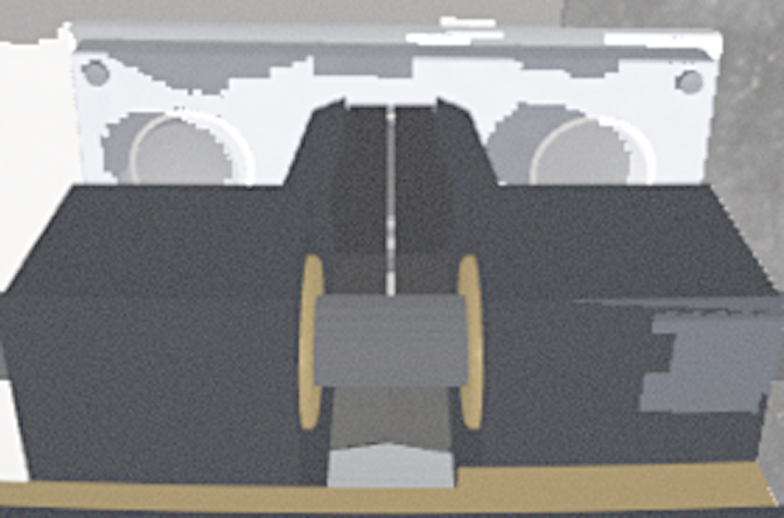

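View pics/s2c.png

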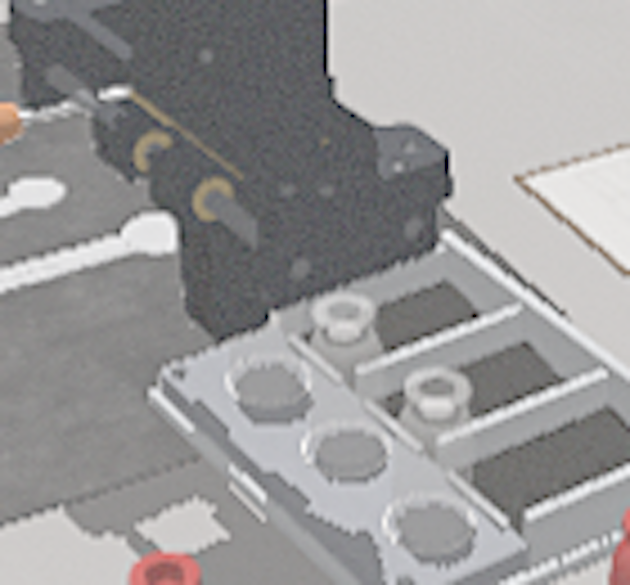

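Both the side and wrist pictures put the visible fingertip about 30 mm higher than the reported pose and nose length imply: side row 335 seen against 402 predicted, wrist row 250 against about 230. I'll advance slowly at this height. If the pictures are right, the finger passes over the neck; if the reported pose is right, it tips the vial.

Call:
play_rows:
  deltas:
    - [[1, 0.002, 0.05, -0.008, 0, 0, 0], [1, 0.002, 0.09, -0.008, 0, 0, 0], [1, 0.002, 0.13, -0.008, 0, 0, 0], [1, 0.002, 0.16, -0.008, 0, 0, 0], [1, 0.002, 0.16, -0.008, 0, 0, 0]]

```text
clock: 2.17
tool_pos: [0.5208, 0.3495, 0.092]
eef_rot: [0.697, 0.717, -0.001, 0.0]
contact_force: [0.8, 0.1, 0.7]
opening: 0.006
```

```bash
python3 - <<'E'
from h import *
import cv2
cv2.imwrite("pics/s3.png",cv2.resize(vision.snapshot("side")[90:220,180:320,::-1],None,fx=4.5,fy=4.5,interpolation=cv2.INTER_CUBIC))
cv2.imwrite("pics/w3.png",vision.snapshot("wrist")[:,:,::-1])
E
python3 st.py
```

```text
2.275 [0.5195 0.3497 0.0918] 0.0058573474764348505 [0.65 0.4  0.42]
[[-0.03   1.    -0.002]
 [ 1.     0.03  -0.002]
 [-0.001 -0.002 -1.   ]]
```

View pics/s3.png

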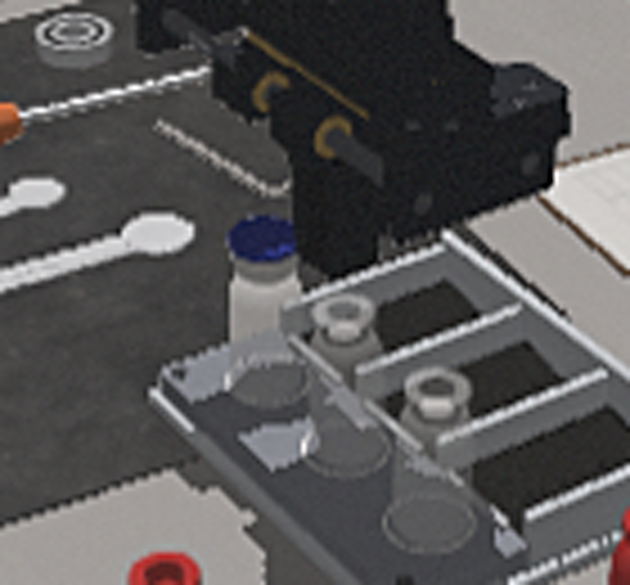

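View pics/w3.png

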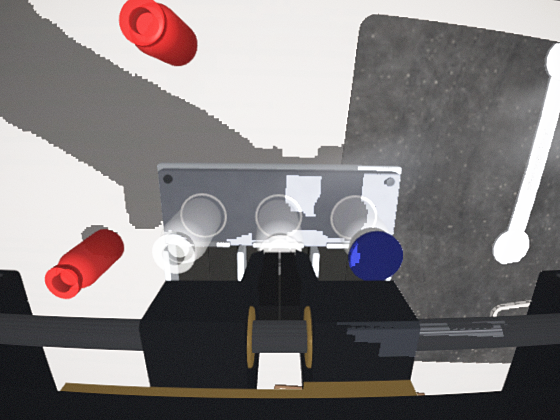

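The vial did not move although the nominal tip is past it, so the pictures are right about the height. I'll work out the true tip height.

```bash
python3 - <<'E'
from h import *
t=np.array([.5195,.3497]);
for z in (.0728,.09,.1,.11,.12):
    print(z,((pix("side",np.array([t[0]-.009,t[1]-.0175,z]))-[180,90])*4.5).round(), pix("wrist",np.array([t[0]-.009,t[1],z])).round())
E
```

```text
0.0728 [340. 372.] [280. 224.]
0.09 [339. 335.] [280. 235.]
0.1 [339. 313.] [280. 242.]
0.11 [339. 291.] [280. 251.]
0.12 [339. 269.] [280. 260.]
```

The tip really sits near TCP z + 0.02 m. I'll back off, go 40 mm lower, and look again before pushing.

Call:
play_rows:
  deltas:
    - [[1, 0, -0.08, 0, 0, 0, 0], [1, 0, -0.16, 0, 0, 0, 0], [1, 0, -0.16, 0.05, 0, 0, 0], [1, 0, -0.16, 0.125, 0, 0, 0], [1, 0, -0.16, 0.125, 0, 0, 0]]

```text
clock: 2.9
tool_pos: [0.4711, 0.3471, 0.0525]
eef_rot: [0.696, 0.718, -0.003, -0.0]
contact_force: [-0.3, -0.2, -0.4]
opening: 0.003
```

```bash
python3 - <<'E'
from h import *
import cv2
cv2.imwrite("pics/s4.png",cv2.resize(vision.snapshot("side")[90:220,180:320,::-1],None,fx=4.5,fy=4.5,interpolation=cv2.INTER_CUBIC))
t=get_state()['tool_pos']
for z in (.06,.065,.07,.075,.08):
    print(z,((pix("side",np.array([t[0]-.009,t[1]-.0175,z]))-[180,90])*4.5).round())
E
python3 st.py
```

```text
0.06 [236. 443.]
0.065 [236. 432.]
0.07 [235. 421.]
0.075 [235. 411.]
0.08 [234. 400.]
2.95 [0.4716 0.3477 0.0535] 0.0049522476266029 [-0.38 -0.69  0.15]
[[-0.03   1.    -0.003]
 [ 1.     0.03  -0.003]
 [-0.003 -0.003 -1.   ]]
```

View pics/s4.png

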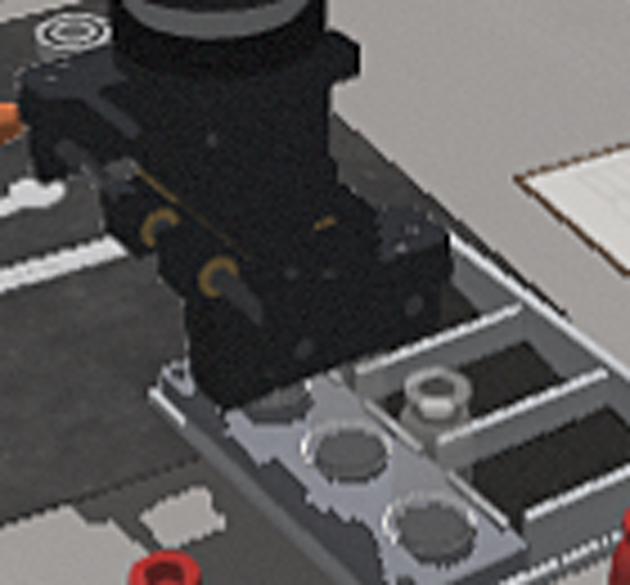

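```bash
python3 - <<'E'
from h import *
from scipy.optimize import least_squares
t=get_state()['tool_pos']
u,v=211/4.5+180,402/4.5+90
f=lambda p:pix("side",np.array([t[0]+p[0],t[1],t[2]+p[1]]))-[u,v]
print(least_squares(f,[0,0]).x)
# wrist fixed relative to tool: v=250
for dx in(-.02,-.015,-.01,0):
    g=lambda p:pix("wrist",np.array([t[0]+dx,t[1],t[2]+p[0]]))[1:]-[250]
    print(dx,least_squares(g,[0]).x, pix("wrist",np.array([t[0]+dx,t[1]+.008,t[2]+.02])))
for n in("side",):
  im=vision.snapshot("wrist")
import cv2; cv2.imwrite("pics/w4.png",im[:,:,::-1])
E
```

```text
[-0.00942104  0.01500565]
-0.02 [0.04086792] [297.4495707  231.86974391]
-0.015 [0.03024214] [296.96593171 241.42197768]
-0.01 [0.01961636] [296.48972362 250.77988247]
0 [-0.00163517] [295.55960656 268.92294345]
```

View pics/w4.png

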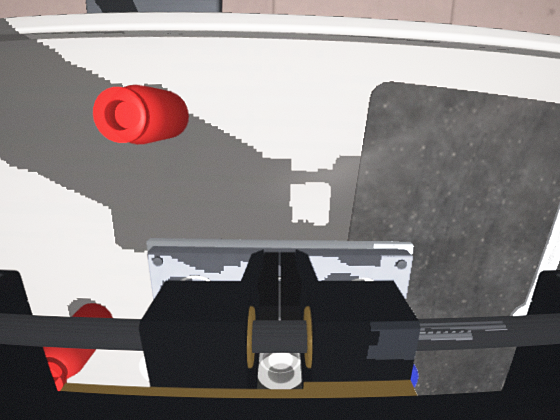

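```bash
python3 - <<'E'
from h import *
from scipy.optimize import least_squares
t=get_state()['tool_pos']
def tri(s,w):
    s=np.array(s)/4.5+[180,90]
    f=lambda p:np.r_[pix("side",t+p)-s,pix("wrist",t+p)-w]
    q=least_squares(f,[0,0,.05]);print(q.x.round(4),q.fun.round(1))
tri((275,385),(165,281)); tri((270,325),(145,320))
# s3-based
u=np.array([385,245])/4.5+[180,90]
for z in(.03,.04,.05,.06,.07,.08):
  f=lambda p:pix("side",np.array([.5195+p[0],.3497+p[1],.0918+z]))-u
  p=least_squares(f,[0,0]).x; print(z,p.round(3),pix("wrist",t+[p[0],p[1],z]).round())
E
```

```text
[-0.0088 -0.047   0.0499] [-0.  0. -0.  0.]
[-0.0089 -0.0453  0.0753] [ 0.1 -0.1  0.  -0. ]
0.03 [ 0.013 -0.016] [247. 301.]
0.04 [ 0.004 -0.029] [215. 297.]
0.05 [-0.004 -0.042] [179. 291.]
0.06 [-0.013 -0.055] [135. 284.]
0.07 [-0.022 -0.068] [ 83. 275.]
0.08 [-0.031 -0.081] [ 21. 264.]
```

The two cameras now agree. The finger tip is at TCP z + 0.017, so z ≈ 0.070, which is neck height. The underside of the gripper body is at TCP z + 0.05, so z ≈ 0.103, above the 0.095 cap. Pushing the middle vial now.

Call:
play_rows:
  deltas:
    - [[1, 0, 0.06, 0, 0, 0, 0], [1, 0, 0.11, 0, 0, 0, 0], [1, 0, 0.15, 0, 0, 0, 0], [1, 0, 0.19, 0, 0, 0, 0], [1, 0, 0.22, 0, 0, 0, 0]]

```text
clock: 3.62
tool_pos: [0.5387, 0.3501, 0.0542]
eef_rot: [0.697, 0.718, -0.001, -0.0]
contact_force: [-0.0, -0.3, -0.5]
opening: 0.006
```

```bash
python3 - <<'E'
from h import *
import cv2
cv2.imwrite("pics/s5.png",cv2.resize(vision.snapshot("side")[90:220,180:320,::-1],None,fx=4.5,fy=4.5,interpolation=cv2.INTER_CUBIC))
E
python3 st.py
```

```text
3.675 [0.5401 0.3499 0.0542] 0.007123544876135505 [ 2.21  0.16 -0.49]
[[-0.029  1.    -0.001]
 [ 1.     0.029 -0.001]
 [-0.001 -0.001 -1.   ]]
```

View pics/s5.png

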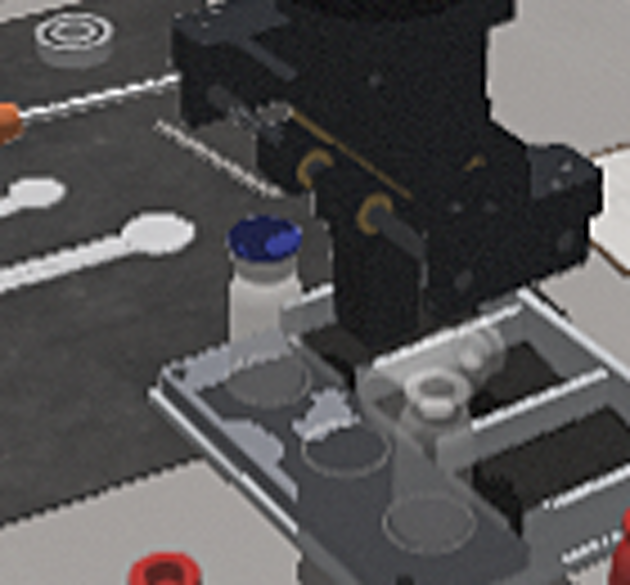

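The middle vial is down: its foot is near (385,390) and its mouth at (485,350), in the trough. The capped vial still stands. Backing off and moving sideways to the right vial.

Call:
play_rows:
  deltas:
    - [[1, 0, -0.12, 0, 0, 0, 0], [1, 0, -0.225, 0, 0, 0, 0], [1, -0.1, -0.225, 0.002, 0, 0, 0], [1, -0.2, -0.225, 0.002, 0, 0, 0], [1, -0.2, -0.225, 0.002, 0, 0, 0]]

```text
clock: 4.3
tool_pos: [0.4745, 0.2849, 0.0536]
eef_rot: [0.698, 0.716, -0.002, 0.001]
contact_force: [-0.6, -0.0, -0.3]
opening: 0.003
```

```bash
python3 - <<'E'
from h import *
import cv2
cv2.imwrite("pics/s6.png",cv2.resize(vision.snapshot("side")[90:220,180:320,::-1],None,fx=4.5,fy=4.5,interpolation=cv2.INTER_CUBIC))
E
python3 st.py
```

```text
4.35 [0.4745 0.2876 0.0538] 0.0065836117824035895 [ 0.21 -0.15  0.45]
[[-0.027  1.    -0.001]
 [ 1.     0.027 -0.001]
 [-0.001 -0.001 -1.   ]]
```

View pics/s6.png

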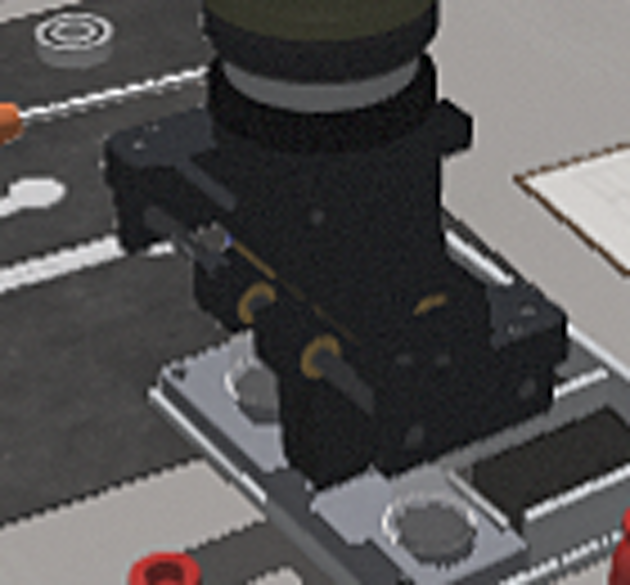

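Call:
play_rows:
  deltas:
    - [[1, 0.002, 0.06, 0, 0, 0, 0], [1, 0.003, 0.11, 0, 0, 0, 0], [1, 0.003, 0.15, 0, 0, 0, 0], [1, 0.003, 0.19, 0, 0, 0, 0], [1, 0.003, 0.22, 0, 0, 0, 0]]

```text
clock: 4.97
tool_pos: [0.541, 0.2907, 0.0537]
eef_rot: [0.697, 0.717, -0.001, 0.0]
contact_force: [0.0, -0.1, 0.6]
opening: 0.009
```

Call:
play_rows:
  deltas:
    - [[1, 0, -0.12, 0, 0, 0, 0], [1, 0, -0.24, -0.05, 0, 0, 0], [1, 0, -0.24, -0.25, 0, 0, 0], [1, 0, -0.4, -0.45, 0, 0, 0], [1, 0.1, -0.55, -0.6, 0, 0, 0]]

```text
clock: 5.6
tool_pos: [0.3889, 0.3079, 0.2214]
eef_rot: [0.698, 0.716, -0.001, 0.001]
contact_force: [0.5, 1.2, -0.5]
opening: 0.008
```

```bash
python3 - <<'E'
from h import *
import cv2
cv2.imwrite("pics/s7.png",cv2.resize(vision.snapshot("side")[90:270,180:380,::-1],None,fx=3.3,fy=3.3,interpolation=cv2.INTER_CUBIC))
cv2.imwrite("pics/t7.png",vision.snapshot("top")[:,:,::-1])
E
python3 st.py
```

```text
5.7 [0.3862 0.3142 0.2241] 0.005355745626120776 [0.48 0.47 0.85]
[[-0.036  0.999  0.003]
 [ 0.999  0.036  0.006]
 [ 0.006  0.003 -1.   ]]
```

View pics/s7.png

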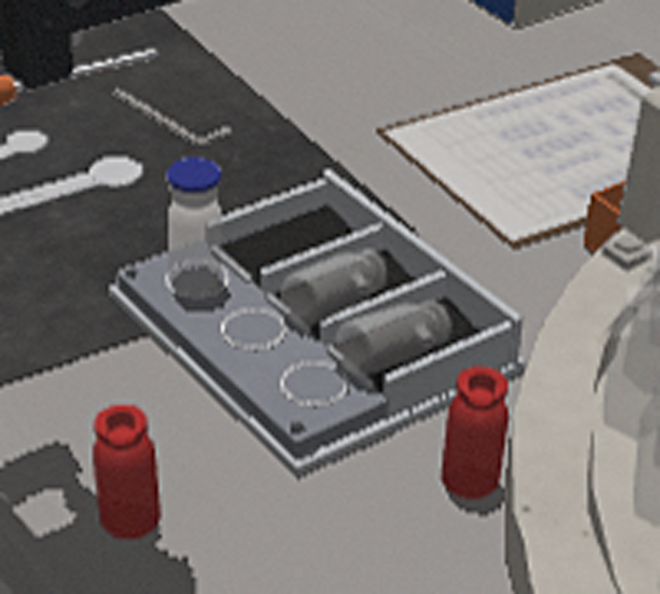

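View pics/t7.png

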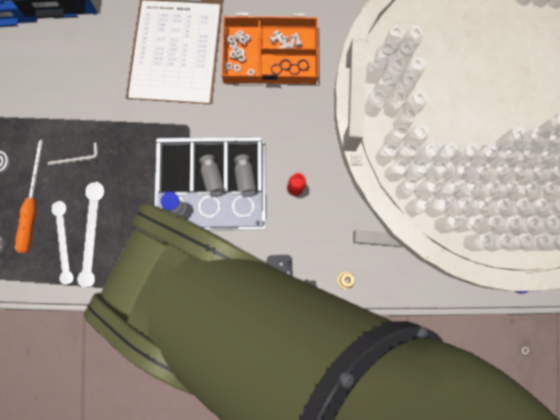

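Both open vials lie in their troughs, at top (211,175) and (245,174). The cap is still at (170,201), the bush at (346,280) and the red vial on the right at (297,184). I'll hold still briefly and hand in.

Call:
play_rows:
  deltas:
    - [[1, 0, 0, 0, 0, 0, 0], [1, 0, 0, 0, 0, 0, 0], [1, 0, 0, 0, 0, 0, 0]]

```text
clock: 6.08
tool_pos: [0.3866, 0.3132, 0.223]
eef_rot: [0.695, 0.719, 0.002, -0.001]
contact_force: [0.6, 0.4, 0.2]
opening: 0.007
```

```bash
python3 st.py; python3 -c "
from plant import r
print(r.finish_job())"
```

```text
6.075 [0.3866 0.3132 0.223 ] 0.007461728932492391 [0.59 0.44 0.16]
[[-0.034  0.999  0.002]
 [ 0.999  0.034  0.005]
 [ 0.005  0.002 -1.   ]]
the job is handed in; nothing more can be done
None
```

I pushed both uncapped vials (the middle and right places) over with the shut fingertips, and handed the job in at about 6.1 s. No verdict was reported.

**Last checks:** The final side and top pictures show both vials lying in their own troughs. The capped vial still stands, with its cap at the same pixel as at the start. The bush and the right-hand red vial are also at their starting pixels; the front red vial stands in the side picture but was hidden by the arm in the top one. The arm was clear of everything, with a contact force under 1 N.

**What disagreed:** The visible fingertips sat about 17 mm above the reported TCP, not 19 mm below it as stated. The first pass at the stated height therefore went over the middle vial without touching it. I measured the real tip height from the side and wrist cameras, went about 40 mm lower, and both pushes then worked first time.

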